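# Find the flush catch button and open the latch box

### The arm

A 6-joint arm with a two-finger parallel gripper is mounted at the origin on the work surface. World frame = base frame: x ahead of the robot, y to its left, z up, the work surface at z = 0. Lengths are in m, angles in degrees, forces in N, time in s.
With the tool pointing down it reaches from about 0.25 to 0.725 m from the base axis. Payload 4 kg.
Tool frame: the origin (TCP) lies at the very end of the fingers, on their centre line; the grasp point (between the pads) lies 19 mm behind it; z points along the fingers, y is the direction in which the jaws open and shut (so a half turn about z gives the same grasp; the last joint's range is limited). The gripper opens to 85 mm and grips with 20 to 120 N. Pads are 22 mm wide; open, the fingers measure 114 mm over their backs; the gripper's body (76 mm by 85 mm) begins 54 mm behind the grasp point. The pads swing forward as they close: fully open they stand 13 mm farther back than shut.
Start: joints at [74.255, 13.785, 0.286, 76.501, 0, 90], TCP at [0.136, 0.481, 0.207] pointing down, gripper open.
Joint ranges: [-155.79, 155.79], [-60.16, 107.12], [-62.33, 73.08], [-114, 123.19], [-81.49, 82.49], [-180, 180]. Speed limits (degrees/s): [159.86, 159.86, 180, 180, 180, 180].

### API

Orientations are given as [roll, pitch, yaw] about the fixed x, y, z axes, in that order (R = Rz(yaw) Ry(pitch) Rx(roll)).
In Python, from bench import r gives the robot as it stands.
- The arm moves only by the tool carry_out, never from a script. Its argument "rows" is a list that holds one entry, the list of rows, each a list of 4 numbers: the shift along the tool's x, y, z in cm, then the turn about the tool's z in degrees. A call has exactly 10 rows; each row shifts and turns the pose as measured when the row begins, along the tool's axes as they then stand; what a row does not reach is not made up. A row lasts 1/10 s, in which the tool goes at most 50 mm and 8.59 degrees, less where a joint would pass 70% of its speed; a pose out of reach is approached as far as the arm can. A call with a gripper value outside its range is refused whole. "fingers" is the gripper's target within -1 to 1 (shut at 1, half-way at 0, fully open at -1), set as the call begins (left out, the last holds). The fingers move at their own pace and stop on an object; "force" is the grip in N (left out, the last holds). Time passes only in rows, so rows that do not move let the fingers close, or fill a call up. It gives the time, the measured TCP pose, the force and the opening at its end, in the units of the state.
- r.get_obs(): the state, without advancing time (a new reading comes with each control period).
- r.read_camera(name): name is "scene" or "top" or "wrist"; returns a dict with "color" (400x640x3 uint8, red, green, blue), "depth" (400x640 float32, m along the optical axis (not along the pixel's ray), 0 where there is no reading), "vertical_fov" (degrees; the focal length in pixels is half the picture's height over the tangent of half this angle, whatever the lens; pixels are square), "cx", "cy" (the principal point, pixels), "eye" and "attitude" of the camera in the world; the wrist camera has in their place "T_tool_cam" (4x4, takes a point from camera to tool coordinates, whose origin is the TCP and whose axes are the flange's). Camera axes: x right, y down, z forward; pixel columns grow to the right and rows downward; lengths in m; the calibration is good to about 2 mm. A picture is of the moment at which its call begins: read the wrist's pose just before it.
- r.close_job(): hands the job in, once; it reports no verdict.
Trained networks look in a picture, given as the dict that the camera call returned (one of the last four; its "shot" number tells which), for a name from the list of things; names that differ only in an ending like _2 or _b are one class to them, and where a whole thing is asked for, a point or a joint stands for the part that bears it (a point fixed in the world has none). Each returns a list of dicts, best first, with "p" (0 to 1); they miss things now and then, are a little off and sometimes report something else, mostly with a low value. They report only what shows in the picture. A call takes as long as a camera call.
- r.search_frame(label, picture): "at" ([x, y, z] in m, in world coordinates, good to about 4 mm: the middle of the surface that is visible of it).
- r.outline_of(label, picture): "pixels" (400x640 bool, what is visible of it).
- r.mark_of(label, picture): "at" ([x, y, z] in m, in world coordinates, good to about 4 mm: a listed point, or the origin of a listed thing).
The state is a dict: "time_s": time; "qpos": joint angles; "dq": joint speeds; "effort": joint torques, N m; "tcp_pos": TCP position; "tool_rot": TCP orientation; "wrist_force": force on the tool from outside, world axes, zero at the start; "torque": the same for the moment, N m; "opening": finger opening in m.
Only numpy, scipy, OpenCV 4.12 (cv2) and the standard library are available. Lean on these libraries where they do the work, as an engineer would, in place of code of your own. Each camera call takes 0.05 s, during which the arm holds its last target.

### The job

The lid of the latch box is held shut by a concealed catch: feel along the flat maple rail in front of the lid for the flush, slightly sunken button and press it in with the fingertips until the lid springs up. Then push the lid the rest of the way with the fingers until it leans back against the board behind it and stays there by itself. Nothing is to be gripped or picked up, and everything standing on the box and on the bench stays where it is.

Things in the scene. Friction and masses are not known exactly. Their poses are not given: they have to be found in the camera images.
- box: Plywood latch box, fixed, 222 (x) by 430 (y) mm, screwed to a plank mounting board behind it (board face at x = +110 mm, its top at z = 175 mm). Origin: centre of the underside, on the bench; x points to its back (away from the robot at yaw 0), y along its width, z up. Top: maple rail in front, galvanized lid behind.
- rail_mid (a point): Middle of the maple rail's flat, rigid top face, 110 mm above the bench; axes as the box. Rail: 70 mm (x); its open part is 186 mm (y, -93 to +93), beyond which galvanized end plates stand 2 mm proud. The button lies on the line x = 0 at an unknown y from -50 to +50 mm: a maple push plate in an opening 48 (x) by 54 (y) mm, face 2 mm below the rail, 1 mm gap around it.
- catch (a joint): Travel of the catch button in m: 0 at rest, 0.007 fully in (straight down). A spring returns it: about 2 N to start it, 5 N fully in. The latch lets go of the lid after about 5 mm.
- lid (a joint): Angle of the lid in rad: 0 shut, grows as the lip rises, 1.57 upright, 1.85 leaning on the board. When the latch lets go, a sprung stay lifts it by itself to 1.2 rad within 2 s, no further. It swings freely: let go below about 1.65 it falls back on the stay; beyond about 1.7 it falls over onto the board.
- lid_lip (a point): Middle of the lid's free front edge (the lip), at half the lid's thickness. Lid: galvanized panel 126 by 430 mm, 10 mm thick, about 0.35 kg. x points from the lip to the hinge, y along the lip. On the lid's underside, 22 mm from the lip, a sheet-metal flange reaches 9 mm down and turns 15 mm towards the lip.
- hinge_mid (a point): Middle of the lid's hinge line, which runs along the box's y, 110 mm above the bench; the lip is 128 mm from it. Axes as the box.
- stone: Squat gray stone weight, 56 mm across, 36 mm high, 0.2 kg, loose, standing on one of the two galvanized end plates of the box. Origin: centre of its underside.
- tin: Round steel screw tin with a brass lid, 52 mm across, 34 mm high, loose, standing on the other end plate. Origin: centre of its underside.
- rasp: Orange-handled rasp lying on the bench to the left (+y) of the box, 310 mm long with a 30 mm wide handle, 26 mm high; x points from handle to blade. Origin: underside, at the joint of blade and tang.
- perch: Cherry perch rod with square ends, 178 mm long, 14 mm thick, lying on the bench to the right (-y) of the box, along its own x. Origin: underside, near mid-length.
- block_a: Maple wall block 50 (x) by 70 (y) by 32 mm lying on the bench in front of the box. Origin: centre of its underside.
- block_b: Second, equal maple wall block, also in front of the box. Origin: centre of its underside.
- glue: Yellow glue bottle with a red cap, 56 mm across, 150 mm high, standing on the bench to the left of the box. Origin: centre of its underside.

How it is judged (in metres and radians):
On the way, in this order (a step that is already met when the one before it is completed fails the run):
1. the catch button is pressed in by the fingers (value of joint catch above 0.003 m and contact force between the fingers and anything else above 0.5 N), for 0.02 s.
2. the lid has been pushed back past upright (value of joint lid above 1.65 rad), for 0.2 s.
At the end, for the whole second after the job is handed in: The lid leans on the mounting board (beyond 1.7 rad) and is at rest, the button has sprung back (within 2 mm of its rest), and the stone, tin, rasp, perch rod, blocks and glue bottle are within 25 mm of where they started (value of joint lid above 1.7 rad and velocity of joint lid between -0.1 and 0.1 rad/s and value of joint catch below 0.002 m and distance of each of stone, tin, rasp, perch, block_a, block_b, glue from where it was at the start of the episode below 0.025 m); the robot touches nothing.
It fails at once if a bystander is lifted, carried, knocked over or shoved more than 25 mm (distance of any of stone, tin, rasp, perch, block_a, block_b, glue from where it was at the start of the episode above 0.025 m or angle between glue's own z axis and vertical above 0.5 rad).
It fails at once if the lid is gripped: its edge is pinched between the fingers instead of being pushed (x of the grasp point in the frame of lid_lip between 0 and 0.06 m and z of the grasp point in the frame of lid_lip between -0.004 and 0.004 m and y of the grasp point in the frame of lid_lip between -0.215 and 0.215 m and contact force between the fingers and anything else above 2 N).
It also fails if it takes over 64 s, if anything falls off the work surface, if the arm or the gripper's body presses on something with over 40 N, if the wrist force passes 120 N, or if a joint passes its speed limit or range.

## Working session

There is one attempt and no reset: what is moved stays moved. The work goes in short steps, Python scripts to look and compute and a tool call to move; the robot and the scene stay as the last step left them, time stands still between calls to the robot, and variables do not carry over. Pictures are saved under pics/ and viewed, and the job is handed in when it is done.

Besides the shell and the picture viewer there is one more tool, called after "Request:" as name(argument=value, ...), one argument or row to a line, values as JSON. carry_out: Moves the arm, as the interface text tells. Its arguments: {"type":"object","properties":{"rows":{"type":"array","items":{"type":"array","items":{"type":"array","items":{"type":"number"}}}},"fingers":{"type":"number"},"force":{"type":"number"}},"required":["rows"]}

```bash
ls; mkdir -p pics
cat > h.py <<'E'
import numpy as np, cv2
from bench import r
from scipy.spatial.transform import Rotation as R
def cam(n):
    o=r.get_obs(); p=r.read_camera(n); p['obs']=o; return p
def save(p,f,scale=1):
    cv2.imwrite('pics/'+f,p['color'][:,:,::-1])
def st():
    o=r.get_obs()
    for k in ('time_s','qpos','tcp_pos','tool_rot','wrist_force','opening'): print(k,np.round(o[k],4))
E
python3 - <<'E'
from h import *
st()
for n in ('scene','top'):
    p=cam(n); save(p,n+'0.png'); print(n,{k:p[k] for k in p if k not in('color','depth','obs')})
    for l in ('rail_mid','lid_lip','hinge_mid','box','stone','tin','glue','rasp','perch','block_a','catch'):
        try: print(l,[(np.round(d['at'],3),round(d['p'],2)) for d in r.mark_of(l,p)[:2]])
        except Exception as e: print(l,e)
    for l in ('catch',):
        print(l,[(np.round(d['at'],3),round(d['p'],2)) for d in r.search_frame(l,p)[:2]])
E
```

```text
pics
time_s 0.0
qpos [7.42549e+01 1.38329e+01 2.12000e-01 7.65005e+01 1.10000e-03 8.99997e+01]
tcp_pos [0.1355 0.4806 0.2064]
tool_rot [-1.798786e+02 -1.100000e-03  1.642552e+02]
wrist_force [-0.5202  0.7671  0.5069]
opening 0.0851
scene {'vertical_fov': 53.13057431265041, 'cx': 323.0336190519501, 'cy': 201.71997490749766, 'eye': array([ 1.21155136, -0.38351724,  0.81463767]), 'attitude': array([-1.31275711e+02, -2.03866895e-02,  5.86800504e+01]), 'shot': 1}
rail_mid [(array([ 0.5  , -0.024,  0.11 ]), 0.59)]
lid_lip [(array([ 0.543, -0.027,  0.104]), 0.74)]
hinge_mid [(array([ 0.673, -0.026,  0.108]), 0.91)]
box [(array([ 0.575, -0.025,  0.003]), 0.7)]
stone [(array([0.494, 0.135, 0.111]), 0.69)]
tin [(array([ 0.503, -0.172,  0.111]), 0.73)]
glue [(array([ 0.358,  0.253, -0.   ]), 0.64), (array([ 0.549,  0.53 , -0.003]), 0.56)]
rasp [(array([0.442, 0.447, 0.001]), 0.83)]
perch [(array([ 0.479, -0.478, -0.004]), 0.68)]
block_a [(array([ 0.353, -0.256, -0.002]), 0.81), (array([ 0.357,  0.25 , -0.   ]), 0.61)]
catch it knows: block, box, glue, hinge_mid, lid_lip, perch, rail_mid, rasp, 
[... 363 characters left out ...]
29,  0.106]), 0.85), (array([ 0.505, -0.174,  0.114]), 0.72)]
hinge_mid [(array([ 0.665, -0.029,  0.108]), 0.59)]
box [(array([ 0.574, -0.026,  0.001]), 0.64)]
stone [(array([0.492, 0.14 , 0.11 ]), 0.85), (array([ 0.507, -0.171,  0.114]), 0.44)]
tin [(array([ 0.506, -0.171,  0.118]), 0.78)]
glue [(array([ 0.543,  0.533, -0.001]), 0.62)]
rasp [(array([ 0.439,  0.448, -0.001]), 0.66)]
perch [(array([ 0.483, -0.48 ,  0.002]), 0.66)]
block_a [(array([ 0.364,  0.25 , -0.001]), 0.95), (array([ 0.348, -0.254,  0.   ]), 0.75)]
catch it knows: block, box, glue, hinge_mid, lid_lip, perch, rail_mid, rasp, stone, tin
catch [(array([ 0.498, -0.001,  0.11 ]), 0.83), (array([ 0.602, -0.024,  0.111]), 0.2)]
```

View pics/scene0.png

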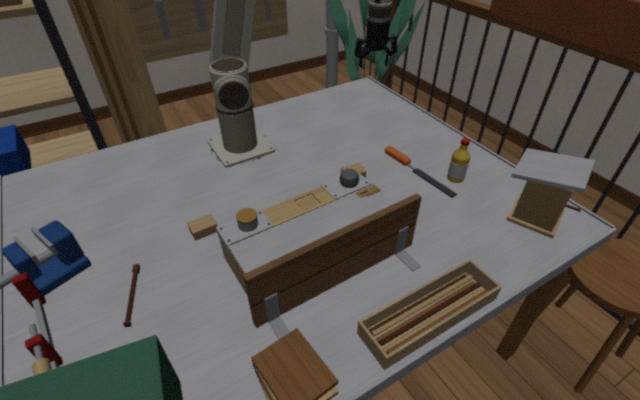

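View pics/top0.png

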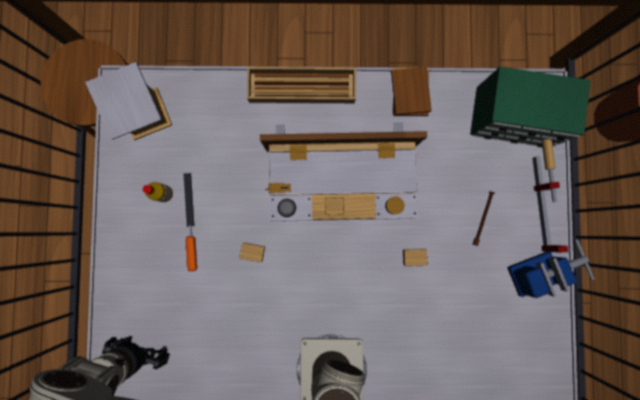

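Run:
```python
from h import *
for n in ('top','scene'):
    p=cam(n)
    for s in ('catch','lid','box','stone','tin'):
        for d in r.outline_of(s,p)[:2]:
            m=d['pixels']; v,u=np.nonzero(m); f=200/np.tan(np.radians(p['vertical_fov']/2))
            z=p['depth'][v,u]; k=z>0; 
            P=np.c_[(u-p['cx'])/f*z,(v-p['cy'])/f*z,z][k]
            W=R.from_euler('xyz',p['attitude'],degrees=True).apply(P)+p['eye']
            print(n,s,round(d['p'],2),k.sum(),np.round(np.percentile(W,[1,50,99],axis=0),3).tolist(), (u.min(),u.max(),v.min(),v.max()))
    if n=='top':
        c=p['color'][150:330,190:450]; 
    else: c=p['color'][100:330,60:460]
    c=cv2.resize(c[:,:,::-1],None,fx=2,fy=2,interpolation=cv2.INTER_CUBIC)
    cv2.imwrite(f'pics/{n}crop.png',c)
```

```text
top catch 0.57 281 [[0.479, -0.025, 0.101], [0.502, 0.002, 0.107], [0.526, 0.025, 0.113]] (np.int64(325), np.int64(342), np.int64(198), np.int64(214))
top lid 0.8 6248 [[0.537, -0.235, 0.104], [0.602, -0.024, 0.11], [0.666, 0.186, 0.117]] (np.int64(269), np.int64(415), np.int64(150), np.int64(195))
top box 0.59 10967 [[0.466, -0.24, 0.003], [0.616, -0.024, 0.111], [0.754, 0.192, 0.177]] (np.int64(260), np.int64(426), np.int64(123), np.int64(221))
top stone 0.69 283 [[0.469, 0.112, 0.125], [0.494, 0.136, 0.146], [0.52, 0.163, 0.152]] (np.int64(277), np.int64(295), np.int64(199), np.int64(217))
top stone 0.68 315 [[0.476, -0.025, 0.101], [0.5, 0.002, 0.107], [0.526, 0.028, 0.113]] (np.int64(324), np.int64(343), np.int64(198), np.int64(215))
top tin 0.77 272 [[0.479, -0.196, 0.121], [0.504, -0.17, 0.145], [0.527, -0.148, 0.151]] (np.int64(385), np.int64(403), np.int64(197), np.int64(214))
top tin 0.69 6166 [[0.539, -0.235, 0.104], [0.601, -0.024, 0.11], [0.666, 0.186, 0.117]] (np.int64(269), np.int64(415), np.int64(149), np.int64(195))
scene catch 0.47 214 [[0.479, -0.025, 0.105], [0.504, -0.0, 0.108], [0.526, 0.025, 0.111]] (np.int64(297), np.int64(318), np.int64(195), np.int64(209))
scene lid 0.87 4556 [[0.539, -0.237, 0.107], [0.59, -0.05, 0.11], [0.636, 0.186, 0.117]] (np.int64(230), np.int64(392), np.int64(185), np.int64(271))
scene box 0.59 16082 [[0.476, -0.254, 0.002], [0.701, -0.068, 0.11], [0.747, 0.203, 0.176]] (np.int64(217), np.int64(421), np.int64(173), np.int64(337))
scene stone 0.59 323 [[0.351, 0.112, 0.03], [0.508, 0.131, 0.142], [0.523, 0.245, 0.15]] (np.int64(340), np.int64(359), np.int64(168), np.int64(187))
scene tin 0.79 418 [[0.482, -0.196, 0.114], [0.517, -0.175, 0.145], [0.53, -0.148, 0.149]] (np.int64(237), np.int64(258), np.int64(208), np.int64(231))
```

View pics/topcrop.png

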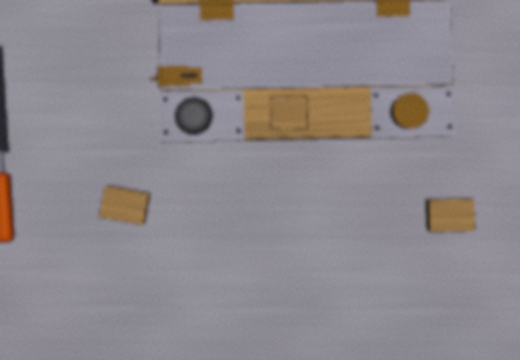

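View pics/scenecrop.png

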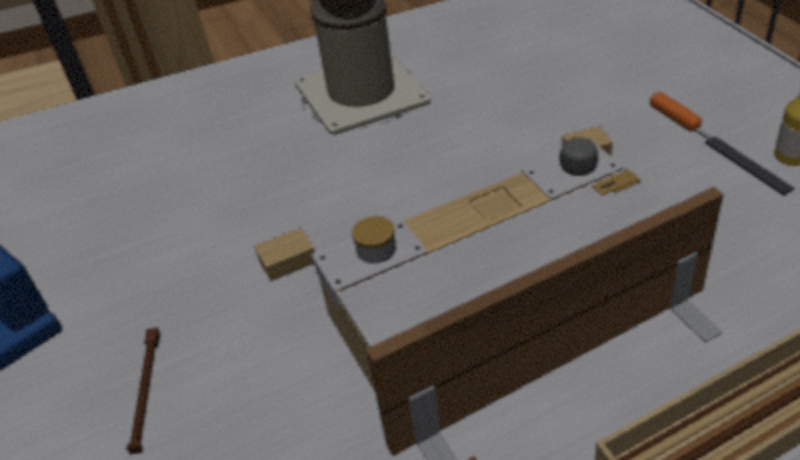

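Request:
carry_out(
  rows=[
    [[0,0,0,8],[0,0,0,8],[0,0,0,8],[0,0,0,8],[0,0,0,8],[0,0,0,8],[0,0,0,8],[0,0,0,8],[0,0,0,8],[0,0,0,8]],
  ],
  fingers=1,
  force=40,
)

```text
time_s: 2.8
tcp_pos: [0.1357, 0.4813, 0.2073]
tool_rot: [180.0, -0.0, 81.0]
wrist_force: [0.1, -0.6, -0.7]
opening: 0.0
```

Run:
```python
from h import *
st()
p=cam('wrist'); print(np.round(p['T_tool_cam'],3))
```

```text
time_s 2.8
qpos [ 7.425680e+01  1.378260e+01  2.872000e-01  7.650100e+01 -8.000000e-04
  1.732797e+02]
tcp_pos [0.1357 0.4813 0.2073]
tool_rot [ 1.799987e+02 -3.500000e-03  8.097720e+01]
wrist_force [ 0.1263 -0.5818 -0.7185]
opening 0.0
[[ 0.    -0.956 -0.293  0.077]
 [ 1.     0.    -0.    -0.001]
 [ 0.001 -0.293  0.956 -0.168]
 [ 0.     0.     0.     1.   ]]
```

Request:
carry_out(
  rows=[
    [[0,0,0,-8.5],[0,0,0,-8.5],[0,0,0,-8.5],[0,0,0,-8.5],[0,0,0,-8.5],[0,0,0,-8.5],[0,0,0,-8.5],[0,0,0,-8.5],[0,0,0,-8.5],[0,0,0,-8.5]],
  ],
)

```text
time_s: 3.85
tcp_pos: [0.1357, 0.4812, 0.2073]
tool_rot: [180.0, -0.0, 167.1]
wrist_force: [-0.5, -0.3, -0.3]
opening: 0.0001
```

Request:
carry_out(
  rows=[
    [[-3.9,-3.1,0,-1.4],[-3.8,-3.2,0,-1.4],[-3.7,-3.3,0,-1.4],[-3.6,-3.4,0,-1.4],[-3.5,-3.5,0,-1.4],[-3.4,-3.6,0,-1.4],[-3.3,-3.7,0,-1.4],[-3.2,-3.8,0,-1.4],[-3.1,-3.9,0,-1.4],[-3,-4,0,-1.4]],
  ],
)

```text
time_s: 4.85
tcp_pos: [0.4508, 0.0955, 0.2077]
tool_rot: [179.7, 0.4, -175.7]
wrist_force: [-0.2, 1.2, -1.0]
opening: 0.0001
```

Request:
carry_out(
  rows=[
    [[-1.5,-3,0,2],[-1.5,-3,0,2],[-1,-2.4,0,0],[-0.5,-1,0,0],[0,0,0,0],[0,0,0,0],[0,0,0,0],[0,0,0,0],[0,0,0,0],[0,0,0,0]],
  ],
)

```text
time_s: 5.85
tcp_pos: [0.5029, -0.0014, 0.2074]
tool_rot: [179.6, 0.4, -179.2]
wrist_force: [-0.5, 0.8, 0.2]
opening: 0.0002
```

Run:
```python
from h import *
st()
p=cam('wrist'); save(p,'w1.png'); print(r.get_obs()['tcp_pos'])
for f in (r.search_frame,):
  print([(np.round(d['at'],3),round(d['p'],2)) for d in f('catch',p)[:2]])
p=cam('scene')
save(p,'s1.png')
```

```text
time_s 5.85
qpos [-0.4484 13.7543  0.2532 76.078   0.4417 -1.2242]
tcp_pos [ 0.5029 -0.0014  0.2074]
tool_rot [ 179.5674    0.4302 -179.2242]
wrist_force [-0.53    0.7796  0.1946]
opening 0.0002
[ 0.50290667 -0.0014126   0.20741152]
[(array([ 0.501, -0.001,  0.108]), 0.89)]
```

View pics/w1.png

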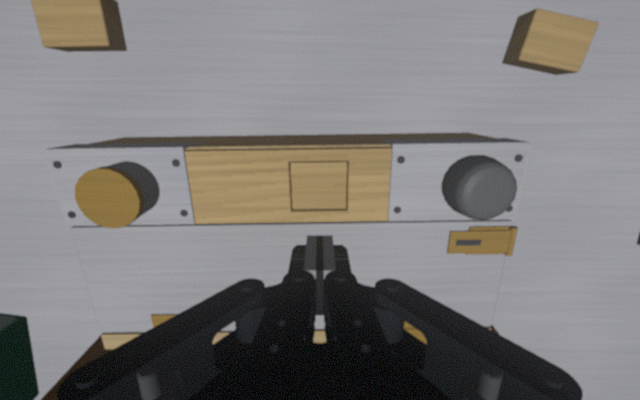

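View pics/s1.png

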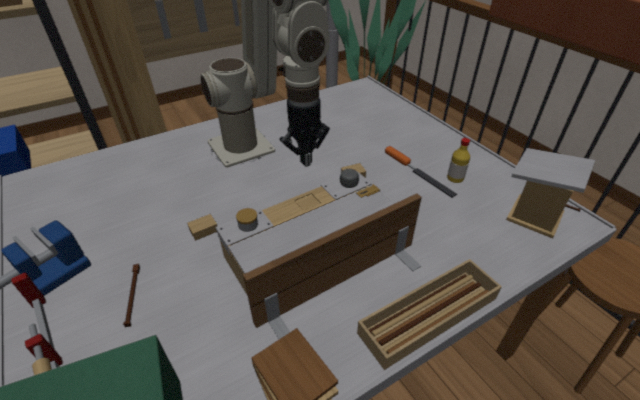

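Wrist picture: button outlined at px (319,185), the finger tip (319,240) in line with it in y; the stone (480,188) and tin (108,195) clear. Now descending.

Request:
carry_out(
  rows=[
    [[0.8,0.1,1.5,0],[0,0,2,0],[0,0,2,0],[0,0,1.5,0],[0,0,1,0],[0,0,0.5,0],[0,0,0,0],[0,0,0,0],[0,0,0,0],[0,0,0,0]],
  ],
)

```text
time_s: 7.0
tcp_pos: [0.4985, -0.0002, 0.1225]
tool_rot: [179.6, 0.9, -179.3]
wrist_force: [-0.3, 0.2, 0.1]
opening: 0.0
```

Request:
carry_out(
  rows=[
    [[0.3,0,0.5,0],[0,0,0.4,0],[0,0,0.3,0],[0,0,0.2,0],[0,0,0.2,0],[0,0,0.2,0],[0,0,0.2,0],[0,0,0,0],[0,0,0,0],[0,0,0,0]],
  ],
)

```text
time_s: 8.0
tcp_pos: [0.4961, -0.0001, 0.1015]
tool_rot: [179.6, 0.9, -179.3]
wrist_force: [-0.3, 0.9, -0.5]
opening: 0.0003
```

Run:
```python
from h import *
st()
p=cam('scene'); save(p,'s2.png')
p=cam('wrist'); save(p,'w2.png')
```

```text
time_s 8.0
qpos [ -0.291   16.8248 -12.1455  60.0916   0.4275  -1.0331]
tcp_pos [ 4.961e-01 -1.000e-04  1.015e-01]
tool_rot [ 179.5895    0.9457 -179.2578]
wrist_force [-0.2523  0.9043 -0.5165]
opening 0.0003
```

View pics/s2.png

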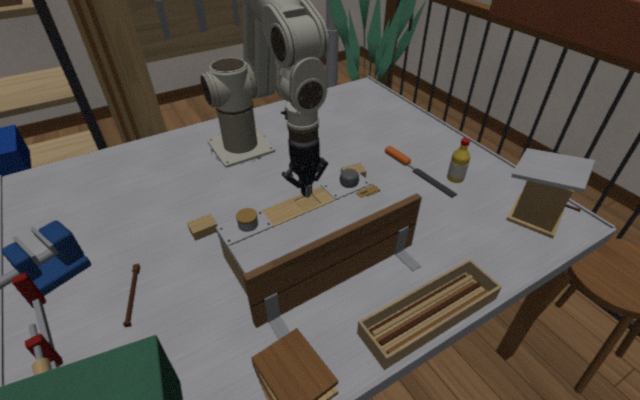

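View pics/w2.png

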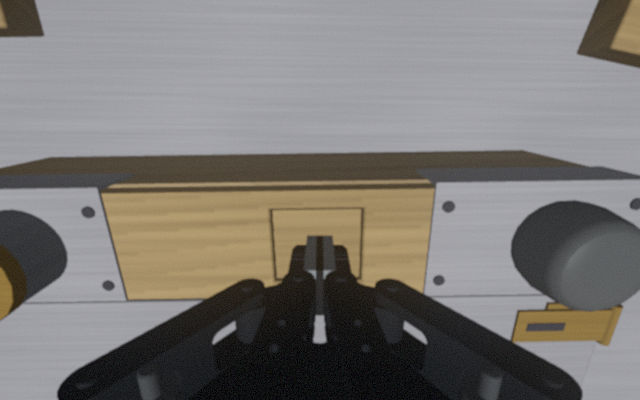

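Lid still shut, tip over the button, no force yet: contact has not been made. Feeling further down in small steps.

Request:
carry_out(
  rows=[
    [[0,0,0.15,0],[0,0,0.15,0],[0,0,0.1,0],[0,0,0,0],[0,0,0,0],[0,0,0,0],[0,0,0,0],[0,0,0,0],[0,0,0,0],[0,0,0,0]],
  ],
)

```text
time_s: 9.1
tcp_pos: [0.4965, -0.0, 0.0975]
tool_rot: [179.6, 1.0, -179.3]
wrist_force: [-0.1, -0.4, -0.4]
opening: 0.0
```

Run:
```python
from h import *
p=cam('wrist'); o=p['obs']; T=p['T_tool_cam']
f=200/np.tan(np.radians(p['vertical_fov']/2)); v,u=np.mgrid[0:400,0:640]; z=p['depth']
P=np.stack([(u-p['cx'])/f*z,(v-p['cy'])/f*z,z],-1)@T[:3,:3].T+T[:3,3]
W=R.from_euler('xyz',o['tool_rot'],degrees=True).apply(P.reshape(-1,3)).reshape(400,640,3)+o['tcp_pos']
for a in [(200,240),(225,300),(225,345),(240,200),(240,400),(240,290),(245,320),(260,320),(240,312),(237,328),(310,200),(310,460)]:
    print(a,np.round(W[a],4),round(float(z[a]),4))
# P in tool coordinates of finger tip
m=(z>0)&(abs(P[...,1])<.02)&(abs(P[...,0])<.02)&(abs(P[...,2])<.03)
print(np.round([P[m].min(0),P[m].max(0)],4) if m.any() else 0)
c=cv2.resize(p['color'][180:330,200:460,::-1],None,fx=3,fy=3,interpolation=cv2.INTER_CUBIC); cv2.imwrite('pics/w3.png',c)
print(o['effort'],o['wrist_force'])
```

```text
(200, 240) [ 0.4718 -0.0426  0.1095] 0.1628
(225, 300) [ 0.4865 -0.0095  0.1096] 0.1677
(225, 345) [0.4865 0.0163 0.109 ] 0.1686
(240, 200) [ 0.4958 -0.0669  0.1108] 0.1687
(240, 400) [0.4945 0.0481 0.1114] 0.1692
(240, 290) [ 0.4965 -0.0154  0.1087] 0.1715
(245, 320) [0.4843 0.0016 0.1379] 0.1403
(260, 320) [0.4839 0.0014 0.1522] 0.1266
(240, 312) [ 0.4852 -0.0023  0.1309] 0.1471
(237, 328) [0.4846 0.0058 0.1284] 0.1494
(310, 200) [ 0.4831 -0.0376  0.185 ] 0.0946
(310, 460) [0.5434 0.0912 0.1108] 0.1855
[[-0.0198 -0.02   -0.03  ]
 [ 0.02    0.02   -0.0095]]
[ 4.16628418e-04 -3.75881767e+01  2.28847361e+01 -1.27616613e-01
  2.40048469e-02 -1.60691752e-05] [-0.14440136 -0.43758185 -0.3643331 ]
```

View pics/w3.png

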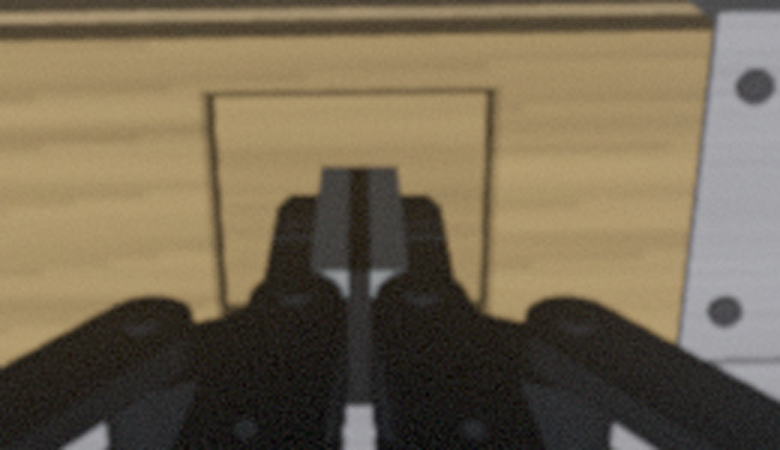

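Run:
```python
from h import *
p=cam('scene'); f=200/np.tan(np.radians(p['vertical_fov']/2)); v,u=np.mgrid[0:400,0:640]; z=p['depth']
P=np.stack([(u-p['cx'])/f*z,(v-p['cy'])/f*z,z],-1)
W=R.from_euler('xyz',p['attitude'],degrees=True).apply(P.reshape(-1,3)).reshape(400,640,3)+p['eye']
for row in range(176,206,2): print(row,[(np.round(W[row,c],3)*1000).astype(int).tolist()+[int(p['color'][row,c].mean())] for c in (303,306,309)])
c=cv2.resize(p['color'][150:230,260:360,::-1],None,fx=6,fy=6,interpolation=cv2.INTER_CUBIC); cv2.imwrite('pics/s3.png',c)
```

```text
176 [[512, -16, 207, 17], [511, -7, 203, 11], [502, 7, 192, 17]]
178 [[513, -17, 202, 10], [513, -8, 198, 9], [503, 6, 186, 17]]
180 [[509, -15, 193, 8], [511, -7, 191, 18], [505, 5, 182, 11]]
182 [[508, -14, 185, 14], [505, -4, 178, 20], [502, 6, 173, 15]]
184 [[506, -14, 177, 6], [506, -5, 173, 11], [506, 4, 170, 6]]
186 [[501, -11, 166, 5], [509, -7, 169, 18], [500, 7, 157, 48]]
188 [[503, -13, 161, 6], [505, -5, 159, 42], [505, 4, 156, 53]]
190 [[500, -11, 152, 4], [505, -5, 153, 51], [506, 3, 150, 40]]
192 [[499, -11, 144, 9], [501, -3, 142, 46], [506, 3, 143, 40]]
194 [[501, -12, 139, 16], [504, -5, 139, 44], [506, 3, 136, 42]]
196 [[476, 1, 108, 38], [504, -5, 131, 44], [508, 2, 131, 42]]
198 [[484, -4, 109, 105], [504, -6, 125, 66], [491, 11, 108, 95]]
200 [[489, -7, 107, 105], [494, 0, 108, 107], [500, 6, 109, 108]]
202 [[499, -12, 110, 103], [500, -4, 107, 107], [506, 2, 109, 109]]
204 [[504, -15, 108, 107], [508, -8, 108, 106], [512, -1, 107, 108]]
```

View pics/s3.png

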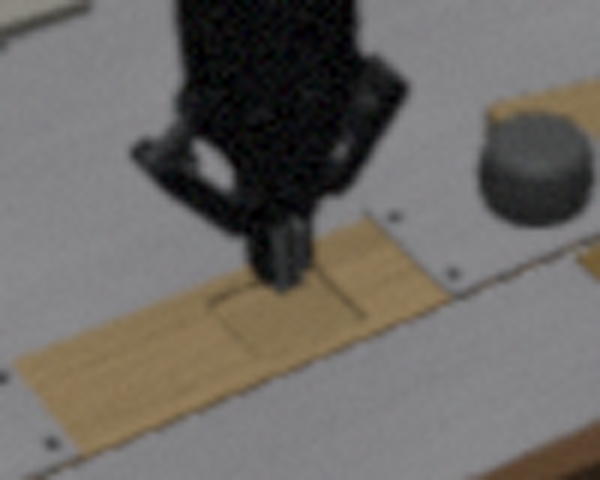

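Both cameras put the real fingertip at z≈0.125, about 27 mm above the reported TCP; the button is untouched. I'll keep that offset in mind and descend about 20 mm, sensing as I go.

Request:
carry_out(
  rows=[
    [[0.4,0,0.4,0],[0,0,0.3,0],[0,0,0.3,0],[0,0,0.2,0],[0,0,0,0],[0,0,0,0],[0,0,0,0],[0,0,0,0],[0,0,0,0],[0,0,0,0]],
  ],
)

```text
time_s: 10.2
tcp_pos: [0.4923, 0.0, 0.0843]
tool_rot: [179.6, 1.0, -179.3]
wrist_force: [0.8, 0.5, 1.1]
opening: -0.0002
```

Request:
carry_out(
  rows=[
    [[0,0,0.2,0],[0,0,0.1,0],[0,0,0.1,0],[0,0,0,0],[0,0,0,0],[0,0,0,0],[0,0,0,0],[0,0,0,0],[0,0,0,0],[0,0,0,0]],
  ],
)

```text
time_s: 11.2
tcp_pos: [0.4924, 0.0, 0.0815]
tool_rot: [179.6, 1.0, -179.3]
wrist_force: [-0.7, -0.5, 2.6]
opening: -0.0002
```

Run:
```python
from h import *
st()
p=cam('wrist'); save(p,'w4.png')
```

```text
time_s 11.2
qpos [ -0.2808  17.5236 -14.4992  56.9408   0.4259  -1.0173]
tcp_pos [0.4924 0.     0.0815]
tool_rot [ 179.5925    1.0438 -179.2633]
wrist_force [-0.6729 -0.4995  2.6262]
opening -0.0002
```

View pics/w4.png

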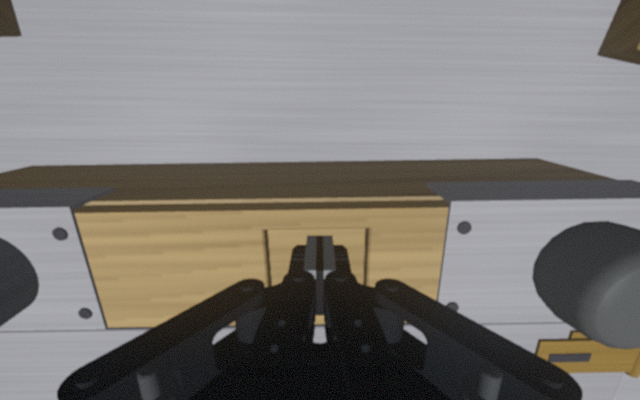

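Contact: 2.6 N up, at the button. Pressing in about 5 mm more.

Request:
carry_out(
  rows=[
    [[0,0,0.15,0],[0,0,0.15,0],[0,0,0.15,0],[0,0,0.15,0],[0,0,0.1,0],[0,0,0,0],[0,0,0,0],[0,0,0,0],[0,0,0,0],[0,0,0,0]],
  ],
)

```text
time_s: 12.25
tcp_pos: [0.4924, 0.0, 0.0776]
tool_rot: [179.6, 1.2, -179.3]
wrist_force: [-1.6, -0.6, 5.4]
opening: -0.0
```

Run:
```python
from h import *
p=cam('scene'); save(p,'s5.png')
```

```text
(no output)
```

View pics/s5.png

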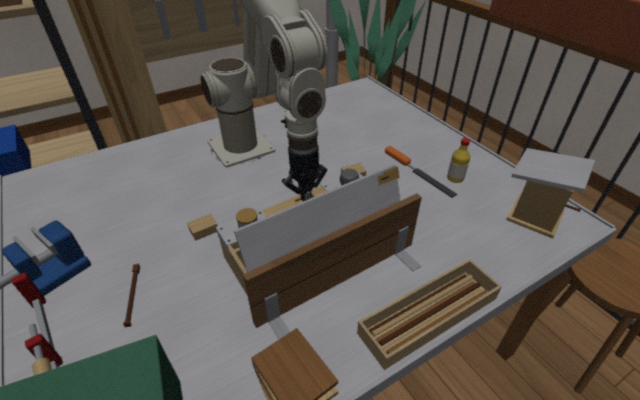

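Request:
carry_out(
  rows=[
    [[0,0,-1,0],[0,0,-2,0],[0,0,-2,0],[0,0,-2,0],[0,0,-2,0],[0,0,-1,0],[0,0,-0.3,0],[0,0,0,0],[0,0,0,0],[0,0,0,0]],
  ],
)

```text
time_s: 13.3
tcp_pos: [0.4895, -0.0007, 0.1819]
tool_rot: [179.6, 0.9, -179.3]
wrist_force: [-0.4, 0.5, -0.6]
opening: 0.0001
```

```bash
cat > look.py <<'E'
from h import *
import sys
def cloud(p):
    f=200/np.tan(np.radians(p['vertical_fov']/2)); v,u=np.mgrid[0:400,0:640]; z=p['depth']
    P=np.stack([(u-p['cx'])/f*z,(v-p['cy'])/f*z,z],-1)
    return R.from_euler('xyz',p['attitude'],degrees=True).apply(P.reshape(-1,3)).reshape(400,640,3)+p['eye']
st()
p=cam('scene'); save(p,sys.argv[1]); W=cloud(p)
for n in ('lid','catch'):
  for d in r.outline_of(n,p)[:1]:
    m=cv2.erode(d['pixels'].astype(np.uint8),np.ones((3,3)))>0
    Q=W[m&(p['depth']>0)]; 
    if len(Q)<10: continue
    A=np.c_[Q[:,1:],np.ones(len(Q))]; c=np.linalg.lstsq(A,Q[:,0],rcond=None)[0]
    print(n,d['p'],len(Q),np.round(np.percentile(Q,[2,50,98],axis=0),3).tolist(),'angle from plane',np.pi/2+np.arctan(c[1]))
print([(np.round(d['at'],3),d['p']) for d in r.mark_of('lid_lip',p)[:2]])
p=cam('top');save(p,'top_'+sys.argv[1])
print([(np.round(d['at'],3),d['p']) for d in r.search_frame('catch',p)[:2]])
E
python3 look.py s6.png
```

```text
time_s 13.3
qpos [-0.368  12.6268 -5.0694 71.455   0.4353 -1.1119]
tcp_pos [ 0.4895 -0.0007  0.1819]
tool_rot [ 179.5812    0.8571 -179.2561]
wrist_force [-0.4271  0.5067 -0.5993]
opening 0.0001
lid 0.73 6408 [[0.619, -0.231, 0.142], [0.638, -0.056, 0.187], [0.658, 0.177, 0.228]] angle from plane 1.2032761699508598
catch 0.58 148 [[0.485, 0.113, 0.13], [0.504, 0.13, 0.147], [0.518, 0.153, 0.15]] angle from plane 1.2645928003877223
[(array([ 0.62 , -0.027,  0.228]), 0.72)]
[]
```

View pics/s6.png

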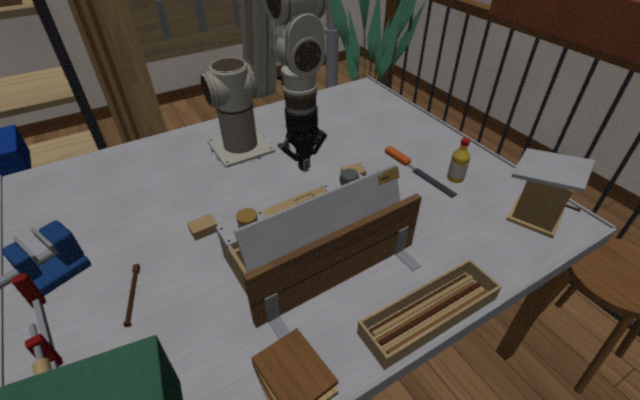

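Lid stands at 1.20 rad (lip at 0.620, z 0.228), as expected. Approaching the lid's underside.

Request:
carry_out(
  rows=[
    [[-1,-0.3,0.1,0],[-2,-0.7,0.1,0],[-2,-0.7,0,0],[-2,-0.3,0,0],[-1,0,0,0],[-1,0,0,0],[-0.5,0,0,0],[0,0,0,0],[0,0,0,0],[0,0,0,0]],
  ],
)

```text
time_s: 14.6
tcp_pos: [0.5928, -0.0219, 0.1798]
tool_rot: [179.6, 1.0, -179.3]
wrist_force: [0.0, 1.0, 0.4]
opening: -0.0
```

Request:
carry_out(
  rows=[
    [[-0.4,0,0,0],[-0.4,0,0,0],[-0.5,0,0,0],[-0.5,0,0,0],[-0.5,0,0,0],[-0.5,0,0,0],[-0.5,0,0,0],[-0.3,0,0,0],[0,0,0,0],[0,0,0,0]],
  ],
)

```text
time_s: 15.6
tcp_pos: [0.6314, -0.0212, 0.181]
tool_rot: [179.6, 1.0, -179.3]
wrist_force: [-0.9, -0.7, -0.2]
opening: -0.0004
```

```bash
python3 look.py s7.png
```

```text
time_s 15.6
qpos [-2.1455 28.8741 18.46   78.6327  0.4256 -2.8836]
tcp_pos [ 0.6314 -0.0212  0.181 ]
tool_rot [ 179.6229    0.9733 -179.2616]
wrist_force [-0.901  -0.7246 -0.2044]
opening -0.0004
lid 0.96 5150 [[0.654, -0.231, 0.153], [0.662, -0.055, 0.2], [0.669, 0.179, 0.238]] angle from plane 1.5080443508838166
catch 0.45 144 [[0.486, -0.021, 0.106], [0.504, -0.002, 0.108], [0.521, 0.02, 0.111]] angle from plane 2.4038577231997573
[(array([ 0.655, -0.025,  0.236]), 0.72)]
[]
```

View pics/s7.png

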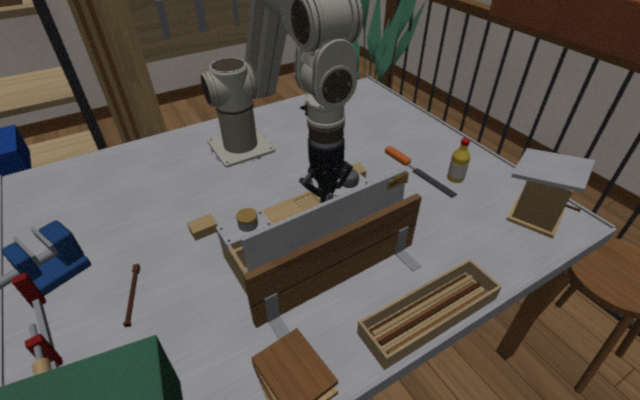

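Request:
carry_out(
  rows=[
    [[-0.4,0,0,0],[-0.4,0,0,0],[-0.4,0,0,0],[-0.4,0,0,0],[-0.4,0,0,0],[-0.4,0,0,0],[-0.4,0,0,0],[-0.4,0,0,0],[0,0,0,0],[0,0,0,0]],
  ],
)

```text
time_s: 16.9
tcp_pos: [0.6668, -0.0207, 0.1818]
tool_rot: [179.6, 1.0, -179.3]
wrist_force: [0.1, 1.1, 0.4]
opening: -0.0001
```

```bash
python3 look.py s8.png
```

```text
time_s 16.9
qpos [-1.9918 33.2231 25.7825 81.5325  0.4267 -2.7278]
tcp_pos [ 0.6668 -0.0207  0.1818]
tool_rot [ 179.6227    1.0461 -179.2637]
wrist_force [0.1187 1.1392 0.352 ]
opening -0.0001
lid 0.58 2765 [[0.683, -0.231, 0.18], [0.696, -0.057, 0.22], [0.706, 0.172, 0.236]] angle from plane 1.7466517824371013
catch 0.59 153 [[0.483, -0.021, 0.106], [0.502, -0.001, 0.109], [0.52, 0.021, 0.111]] angle from plane 2.450095520624021
[]
[(array([0.627, 0.067, 0.112]), 0.22)]
```

Request:
carry_out(
  rows=[
    [[0.5,0,0,0],[1,0,0,0],[2,0,0,0],[3,0,0,0],[3,0,-0.5,0],[3,0,-1,0],[2,0,-1,0],[1,0,-1,0],[0,0,0,0],[0,0,0,0]],
  ],
)

```text
time_s: 18.2
tcp_pos: [0.5025, -0.023, 0.2149]
tool_rot: [179.6, 1.2, -179.3]
wrist_force: [-0.1, -0.2, -0.4]
opening: 0.0004
```

```bash
python3 look.py s9.png
python3 - <<'E'
from h import *
p=cam('top')
for l in ('stone','tin','glue','rasp','perch','block_a'): print(l,[(np.round(d['at'],3),round(d['p'],2)) for d in r.mark_of(l,p)[:2]])
p=cam('scene')
for l in ('stone','tin'): print(l,[(np.round(d['at'],3),round(d['p'],2)) for d in r.mark_of(l,p)[:2]])
E
```

```text
time_s 18.2
qpos [-2.9101 12.9873  0.372  76.2574  0.4416 -3.6432]
tcp_pos [ 0.5025 -0.023   0.2149]
tool_rot [ 179.6309    1.1531 -179.2663]
wrist_force [-0.0558 -0.213  -0.4472]
opening 0.0004
lid 0.89 2679 [[0.683, -0.231, 0.182], [0.696, -0.054, 0.22], [0.706, 0.174, 0.236]] angle from plane 1.7489380249843653
catch 0.54 138 [[0.485, -0.021, 0.105], [0.503, -0.0, 0.108], [0.519, 0.019, 0.112]] angle from plane 1.8638024767490302
[(array([ 0.701, -0.023,  0.235]), 0.82), (array([0.361, 0.252, 0.   ]), 0.56)]
[]
stone [(array([0.492, 0.14 , 0.111]), 0.6)]
tin [(array([ 0.507, -0.174,  0.115]), 0.73)]
glue [(array([ 0.542,  0.534, -0.001]), 0.86)]
rasp [(array([ 0.443,  0.448, -0.003]), 0.68)]
perch [(array([ 0.483, -0.48 ,  0.003]), 0.74)]
block_a [(array([ 0.363,  0.251, -0.001]), 0.97), (array([ 0.349, -0.254, -0.001]), 0.89)]
stone [(array([0.496, 0.136, 0.114]), 0.61), (array([0.36 , 0.251, 0.002]), 0.18)]
tin [(array([ 0.502, -0.174,  0.113]), 0.69)]
```

View pics/s9.png

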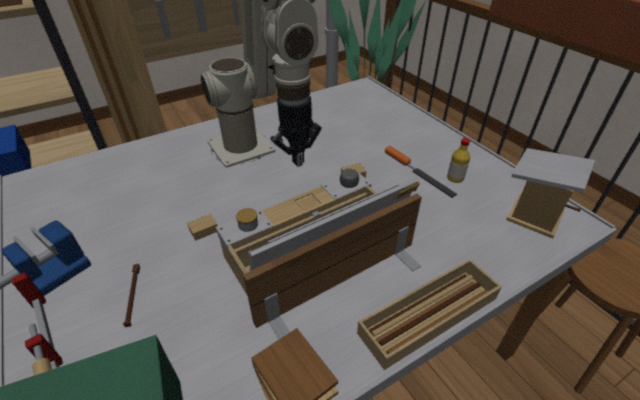

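View pics/top_s9.png

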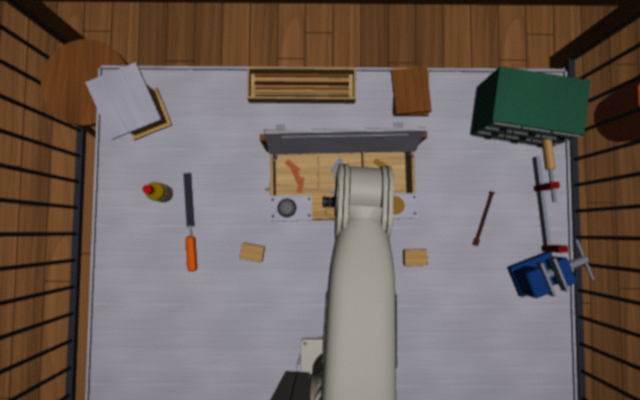

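The lid leans on the board (lip at 0.701, z 0.235, unchanged without the finger), the button is back at 0.108, and the bystanders have not moved.

```bash
python3 -c "
from h import *
print(r.close_job())"
```

```text
the job is handed in; nothing more can be done
None
```

The lid now leans back against the board by itself, and I handed the job in at about 18 s. No verdict was reported.

**What I did:** I found the button at about (0.501, 0.000) and pressed it with the closed fingertips, feeling 2.6 N at first and then 5.4 N. The lid sprang up to 1.20 rad. I then pushed it from its underside with the closed fingers until it fell onto the board, and drew the arm clear.

**Last checks:**
- **Lid:** the lip is at (0.701, z 0.235), which works out to about 1.85 rad. It was the same in two looks, the second with the finger withdrawn.
- **Button:** its face is back at about z 0.108, its rest height.
- **Bystanders:** the stone, tin, rasp, perch rod, blocks and glue bottle are all within about 5 mm of where they started, which is as fine as the measurement goes.
- **Arm:** it touches nothing, and the wrist force is down to noise, under 0.5 N.

**Disagreements:**
- **Fingertip:** the real tip sat about 27 mm behind the reported TCP, according to both cameras and the point of contact. I allowed for this.
- **Lid angle:** a plane fit to the leaning lid gave 1.75 rad instead of 1.85. Only a narrow strip was visible, so I trust the lip position more.
- **Top view:** the arm hid the button in the last top picture, so the button check comes from the scene camera alone.

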